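Clear the glaze-tile chest and hold its lid open

ROBOT

A 7-joint arm with a two-finger parallel gripper is mounted at the origin on the work surface. World frame = base frame: x ahead of the robot, y to its left, z up, the work surface at z = 0. Lengths are in m, angles in rad, forces in N, time in s.
With the tool pointing down it reaches from about 0.425 to 1.025 m from the base axis. Payload 9.4 kg.
Tool frame: the origin (TCP) lies on the centre line of the jaws, within the pads' length; the fingertips stand 8 mm ahead of it and the grasp point (between the pads) lies 11 mm behind it; x points along the fingers, z is the direction in which the jaws open and shut, and the axes are right-handed (so a half turn about x gives the same grasp; the last joint's range is limited). The gripper opens to 85 mm and grips with 20 to 120 N. Pads are 22 mm wide; open, the fingers measure 114 mm over their backs; the gripper's body (76 mm by 85 mm) begins 54 mm behind the grasp point. The pads swing forward as they close: fully open they stand 13 mm farther back than shut.
Start: joints at [-1.423, 0.599, -0.003, 1.599, 0.002, 0.943, -0.08], TCP at [0.162, 0.707, 0.239] pointing down, gripper open.
Joint ranges: [-2.57, 2.57], [-0.35, 1.97], [-1.29, 1.29], [0.11, 2.56], [-1.05, 4.19], [0.11, 1.86], [-2.63, 2.63]. Speed limits (rad/s): [2.22, 2.22, 3.01, 3.01, 3.14, 3.14, 3.14].

INTERFACE

Orientations are given as a unit quaternion [w, x, y, z].
In Python, from bench import status, vision, bot gives the robot as it stands. The module is installed in compiled form; this text tells all that it offers.
- The arm moves only by the tool move_arm, never from a script. Its argument "rows" is a list of rows, each a list of 5 numbers: the shift along the tool's x, y, z in mm, then the turn about the tool's x in degrees, then the opening in per cent of the stroke, from 0 (shut) to 100 (fully open). In form: [[x, y, z, spin, claw], ...]. A call has 1 to 12 rows; each row shifts and turns the commanded pose from where the row before left it, along the tool's axes as they then stand; what a row does not reach is not made up. A row lasts 1/10 s, in which the tool goes at most 50 mm and 8.59 degrees, less where a joint would pass 70% of its speed; a pose out of reach is approached as far as the arm can. A call is refused whole if a number of a shift passes 50 or a number of a turn 8.59, either way. A call with a gripper value outside its range is refused whole. The fingers move at their own pace and stop on an object; "grip_force" is the grip in N (left out, the last holds). Time passes only in rows, so rows that do not move let the fingers close. It gives the time, the measured TCP pose, the force and the opening at its end, in the units of the state.
- status.read_state(): the state, without advancing time (a new reading comes with each control period).
- vision.capture(name): name is "side" or "top"; returns the picture (384x512x3 uint8, red, green, blue); there is no depth.
- vision.camera_params(name): a dict with "fx", "fy", "cx", "cy" (pixels), "R" (3x3) and "t" (3): a world point X has camera coordinates R X + t. Camera axes: x right, y down, z forward; pixel columns grow to the right and rows downward; lengths in m; the calibration is good to about 2 mm. A picture is of the moment at which its call begins. camera_params takes no time and is no camera call.
- bot.close_job(): hands the job in, once; it reports no verdict.
The state is a dict: "time": time; "joints": joint angles; "joint_velocities": joint speeds; "joint_torque": joint torques, N m; "tool_pos": TCP position; "orientation": TCP orientation; "wrist_force": force on the tool from outside, world axes, zero at the start; "moment": the same for the moment, N m; "opening": finger opening in m.
Only numpy, scipy, OpenCV 4.12 (cv2) and the standard library are available. Lean on these libraries where they do the work, as an engineer would, in place of code of your own. Each camera call takes 0.05 s, during which the arm holds its last target.

TASK

The wooden clay paddle was left lying on the closed lid of the green glaze-tile chest: take it off and hang it by its steel ring on the slanting brass peg of the tool stand, and let it hang there by itself. Only then raise the chest's lid by its handle to 45 degrees and hold it there, still, so that the potter can reach in; the lid falls shut when let go, so finish while still holding it. Leave the terracotta pot, the blue jar and the white bowl where they stand.

Things in the scene. Friction and masses are not known exactly. Their poses are not given: they have to be found in the camera images.
- chest: Green open-topped chest, fixed to the table, 220 (x) x 270 (y) x 100 mm high, walls 12 mm; origin: centre of its underside; x axis: from the front (robot side) to the hinge side, z up. Its flat light wooden lid (230 x 274 x 10 mm, about 0.45 kg) lies on the rim, its top 110 mm above the table, and overhangs the front by 10 mm.
- lid (a joint): Angle of the lid in rad: 0 closed, 0.785 = 45 degrees, stop at 1.35. The hinge is along the chest's y axis at its far top edge, the front edge rises; no spring, light damping, it always falls shut when let go.
- lid_hinge (a point): Point on the hinge axis at the middle of the chest's far top edge: 110 mm along the chest's +x from its origin, 100 mm up. Does not move with the lid.
- lid_handle (a point): Middle of the lid's handle: a round steel bar of 12 mm diameter, 120 mm long, parallel to the hinge, on two 10 mm thick posts at its ends, its axis 40 mm above the lid's top face. With the lid closed it lies 190 mm from the hinge towards the front and 50 mm above the hinge (150 mm above the table); it swings with the lid.
- stand: Tool stand, fixed to the table: a dark wooden base 130 x 120 x 20 mm (reaching from 20 mm before to 110 mm behind the origin) with a slim light upright post 28 mm wide, 18 mm thick, its top 240 mm above the table. Origin: on the table under the middle of the post's front face; -x axis: out of the front face, roughly towards the robot; z up.
- peg: Straight brass peg of 8 mm diameter on the stand's post. Origin: its root on the post's front face, 215 mm above the table; z axis: along the peg to its tip, slanting 45 degrees up and out from the post; y axis: that of the stand. Free length 46 mm.
- peg_tip (a point): Tip of the peg, 46 mm from its root along the peg.
- paddle: Loose flat dark wooden clay paddle, about 70 g (may vary by a third), 8 mm thick, lying on the lid. Origin: on its underside in the middle of the handle; x axis: along the handle towards the steel ring; z up. Handle 22 mm wide, from 76 mm on the ring side to 35 mm on the blade side of the origin; blade 52 mm wide from there to 85 mm; centre of mass within 15 mm of the origin. A round steel hanging ring is fixed rigidly at the +x end.
- paddle_eye (a point): Centre of the paddle's ring: 92 mm along the paddle's +x from its origin, 4 mm up. Ring of 6 mm thick wire, hole 26 mm, outside 38 mm, in the paddle's flat plane.
- paddle_grip (a point): Middle of the paddle's handle, at mid-thickness; good place to pinch across the 22 mm width.
- pot: Bystander: terracotta pot 84 mm wide and 100 mm high with brushes standing to 155 mm; origin at the centre of its underside.
- jar: Bystander: blue jar with white cap, 60 mm wide, 75 mm high; origin at the centre of its underside.
- bowl: Bystander: white bowl 90 mm wide, 40 mm high; origin at the centre of its underside.
There are look-alikes about, which are no part of the job. What is shaped like the paddle but purple is not meant.

How it is judged:
On the way:
1. the paddle hangs on the peg by its ring, let go and at rest, the lid still closed (x of paddle_eye in the frame of peg between -0.016 and 0.016 m and y of paddle_eye in the frame of peg between -0.014 and 0.014 m and z of paddle_eye in the frame of peg between -0.015 and 0.042 m and angle between paddle's own x axis and vertical below 0.6 rad and contact force between paddle and stand above 0.15 N and contact force between each of the arm, the fingers and paddle below 0.05 N and linear speed of paddle below 0.05 m/s and value of joint lid below 0.1 rad), for 0.2 s.
At the end, for the whole second after the job is handed in: The fingers hold the lid still at 45 degrees (within 6 degrees), nothing else carrying it; the paddle hangs by its ring on the peg, ring end up, at rest and untouched; the bystanders are where they stood (value of joint lid between 0.68 and 0.89 rad and velocity of joint lid between -0.1 and 0.1 rad/s and contact force between the fingers and chest above 0.5 N and contact force between each of paddle, pot, jar, bowl and chest below 0.05 N and x of paddle_eye in the frame of peg between -0.016 and 0.016 m and y of paddle_eye in the frame of peg between -0.014 and 0.014 m and z of paddle_eye in the frame of peg between -0.015 and 0.042 m and angle between paddle's own x axis and vertical below 0.6 rad and contact force between paddle and stand above 0.15 N and contact force between each of the arm, the fingers and paddle below 0.05 N and linear speed of paddle below 0.05 m/s); the arm keeps its last pose, push and grip.
It fails at once if the lid is opened before the paddle hangs on the peg (value of joint lid above 0.25 rad and distance between paddle_eye and peg above 0.08 m).
It fails at once if the pot is disturbed (distance of pot from where it was at the start of the episode above 0.03 m).
It fails at once if the jar is disturbed (distance of jar from where it was at the start of the episode above 0.03 m).
It fails at once if the bowl is disturbed (distance of bowl from where it was at the start of the episode above 0.03 m).
It also fails if it takes over 67 s, if anything falls off the work surface, if the arm or the gripper's body presses on something with over 40 N, if the wrist force passes 120 N, or if a joint passes its speed limit or range.

## Working session

There is one attempt and no reset: what is moved stays moved. The work goes in short steps, Python scripts to look and compute and a tool call to move; the robot and the scene stay as the last step left them, time stands still between calls to the robot, and variables do not carry over. Pictures are saved under pics/ and viewed, and the job is handed in when it is done.

Besides the shell and the picture viewer there is one more tool, called after "Call:" as name(argument=value, ...), one argument or row to a line, values as JSON. move_arm: Moves the arm, as the interface text tells. Its arguments: {"type":"object","properties":{"rows":{"type":"array","items":{"type":"array","items":{"type":"number"}}},"grip_force":{"type":"number"}},"required":["rows"]}

```bash
mkdir -p pics; ls; python3 - <<'E'
from bench import status, vision, bot
import cv2
for n in("side","top"):
    im=vision.capture(n); cv2.imwrite(f"pics/{n}0.png",im[:,:,::-1])
    p=vision.camera_params(n); print(n,{k:(v.tolist() if hasattr(v,'tolist') else v) for k,v in p.items()})
print(status.read_state())
E
```

```text
pics
side {'fx': 472.8076259955064, 'fy': 472.8076259955064, 'cx': 255.33794490903742, 'cy': 189.8745547147486, 'R': [[0.7169073656894693, -0.6969868932910451, -0.015909104333144134], [-0.5272114587432505, -0.5270659134732839, -0.6665205177820008], [0.45617091839572516, 0.48622093068385086, -0.745316912309744]], 't': [-0.3800980784822827, 0.40953321688452554, 1.430814879417011]}
top {'fx': 456.05250462558155, 'fy': 456.05250462558155, 'cx': 251.4953047082981, 'cy': 182.81026061774818, 'R': [[-0.025119086441633524, -0.999681272044896, -0.002527017814824252], [-0.975828935134407, 0.025068519802705663, -0.21709320272489213], [0.2170873576484533, -0.0029872458218320156, -0.9761476094892679]], 't': [0.03859553853225013, 0.5764052279203655, 1.5779723939338917]}
{'time': 0.1, 'joints': array([-1.42270364,  0.60004903, -0.00255051,  1.60000161,  0.00182778,
        0.94292176, -0.07979292]), 'joint_velocities': array([ 0.00014633, -0.00169445, -0.00104889, -0.0022926 , -0.00030693,
       -0.0010955 , -0.00014162]), 'joint_torque': array([ 4.91935512e-03, -7.77994037e+01,  1.56976540e+00, -2.58627927e+01,
        1.26348555e-02,  5.60088854e-03,  4.25896178e-05]), 'tool_pos': array([0.16153132, 0.70637744, 0.23851763]), 'orientation': array([ 0.5525592 , -0.44113196,  0.55325188,  0.44044667]), 'wrist_force': array([ 0.38253813, -0.20045363, -1.01572115]), 'moment': array([ 0.03206862,  0.02519989, -0.00015362]), 'opening': 0.08564073983869996}
```

View pics/side0.png

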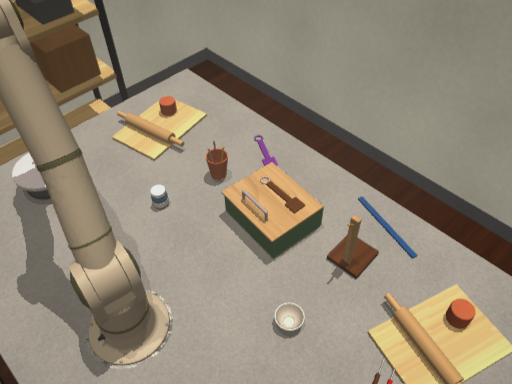

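View pics/top0.png

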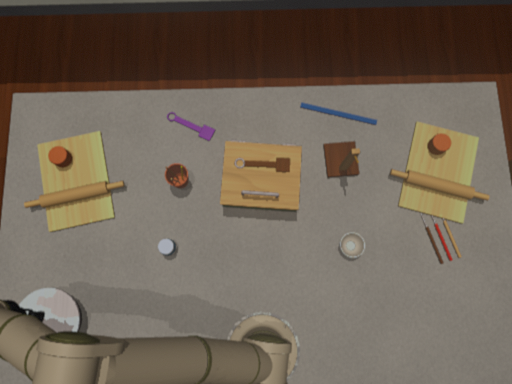

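```bash
python3 - <<'E'
import cv2,numpy as np
s=cv2.imread("pics/side0.png");t=cv2.imread("pics/top0.png")
a=cv2.resize(s[150:260,215:325],(600,600),interpolation=2)
cv2.imwrite("pics/c1.png",a)
cv2.imwrite("pics/c2.png",cv2.resize(t[130:220,210:310],(800,600)[:2] if 0 else (660,594),interpolation=2))
cv2.imwrite("pics/c3.png",np.hstack([cv2.resize(s[205:295,320:390],(400,514),interpolation=2),cv2.resize(t[130:210,315:375],(385,514),interpolation=2)]))
E
```

```text
(no output)
```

View pics/c1.png

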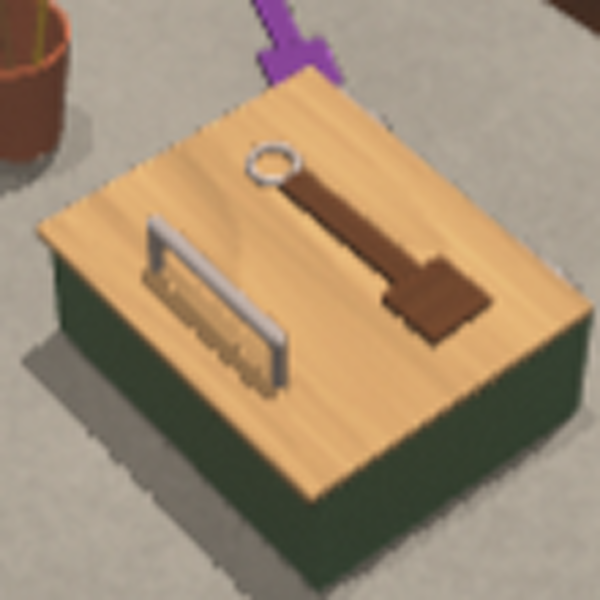

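View pics/c2.png

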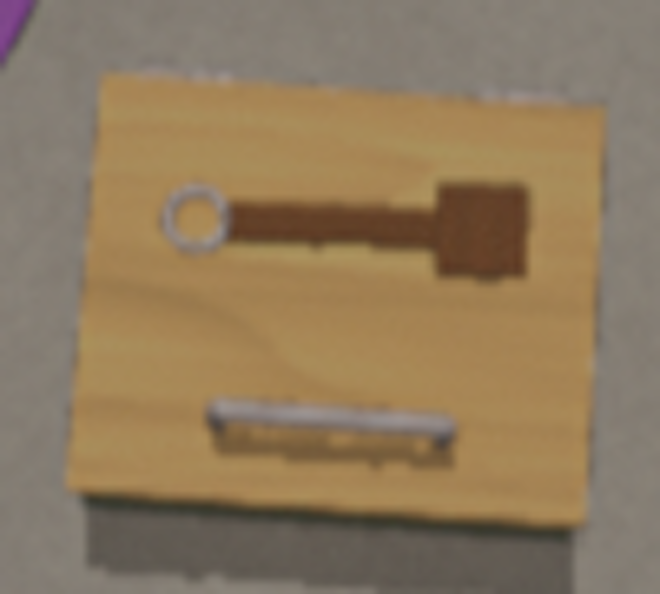

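View pics/c3.png

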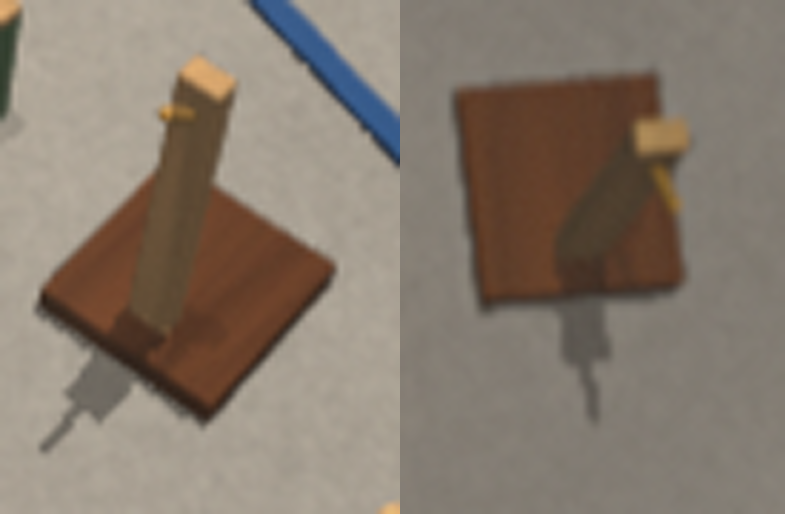

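Lookalikes: the dark-brown paddle on the lid is at top (263,163) / side (283,195). The purple paddle at top (190,125) / side (265,150) lies on the table and is not wanted. The red and brown sticks at top (435,240) are not it either. The crops confirm the choice: a brown blade and a steel ring, lying on the lid, with the ring end towards +y. The stand is at top (341,160), and its brass peg points towards the robot.

```bash
cat > h.py <<'E'
import numpy as np,cv2
from bench import status,vision
P={n:vision.camera_params(n) for n in("side","top")}
def ray(n,uv):
    p=P[n];R=np.array(p["R"]);t=np.array(p["t"])
    d=R.T@np.array([(uv[0]-p["cx"])/p["fx"],(uv[1]-p["cy"])/p["fy"],1.]);return -R.T@t,d/np.linalg.norm(d)
def onz(n,uv,z):
    o,d=ray(n,uv);return o+d*(z-o[2])/d[2]
def tri(a,b):
    o1,d1=ray("side",a);o2,d2=ray("top",b)
    s=np.linalg.lstsq(np.stack([d1,-d2],1),o2-o1,rcond=None)[0]
    p,q=o1+s[0]*d1,o2+s[1]*d2;return (p+q)/2,np.linalg.norm(p-q)
def proj(n,X):
    p=P[n];c=np.array(p["R"])@X+np.array(p["t"]);return np.array([p["fx"]*c[0]/c[2]+p["cx"],p["fy"]*c[1]/c[2]+p["cy"]])
def mask(im,lo,hi,box):
    h=cv2.cvtColor(im,cv2.COLOR_BGR2HSV);m=cv2.inRange(h,lo,hi);k=np.zeros_like(m);x0,y0,x1,y1=box;k[y0:y1,x0:x1]=255;m&=k
    n,l,st,ce=cv2.connectedComponentsWithStats(m)
    i=1+np.argmax(st[1:,4]);return (l==i).astype(np.uint8)
E
python3 - <<'E'
from h import *
np.set_printoptions(precision=4,suppress=True)
I={"side":cv2.imread("pics/side0.png"),"top":cv2.imread("pics/top0.png")}
h={n:cv2.cvtColor(I[n],cv2.COLOR_BGR2HSV) for n in I}
for n,uv in [("top",(263,163)),("top",(230,185)),("top",(239,163)),("top",(335,150)),("top",(260,194)),("top",(418,0)),("top",(354,153)),("top",(418-60,158)),("side",(350,224)),("side",(290,200))]: print(n,uv,h[n][uv[1],uv[0]])
print("top peg rows");print(h["top"][150:168,352:364].tolist().__len__())
# brown paddle
for n,box in(("top",(225,145,300,185)),("side",(255,175,320,215))):
    m=mask(I[n],(0,100,30),(14,255,130),box)
    r=cv2.minAreaRect(np.argwhere(m)[:,::-1].astype(np.float32)); M=cv2.moments(m,True)
    print(n,"paddle",m.sum(),r,onz(n,(M["m10"]/M["m00"],M["m01"]/M["m00"]),.118))
    cv2.imwrite(f"pics/m_{n}.png",m*255)
# lid mask
for n,box in(("top",(210,130,310,220)),("side",(215,150,330,260))):
    m=mask(I[n],(10,60,90),(25,255,255),box)
    m=cv2.morphologyEx(m,cv2.MORPH_CLOSE,np.ones((3,3),np.uint8))
    c=cv2.convexHull(max(cv2.findContours(m,0,2)[0],key=cv2.contourArea))
    w=np.array([onz(n,p[0],.11)[:2] for p in c],np.float32); print(n,"lid",cv2.minAreaRect(w))
# stand base, top face z=.02
for n,box in(("top",(318,135,365,185)),("side",(320,225,385,285))):
    m=mask(I[n],(0,80,20),(14,255,140),box)
    c=cv2.convexHull(max(cv2.findContours(m,0,2)[0],key=cv2.contourArea))
    w=np.array([onz(n,p[0],.02)[:2] for p in c],np.float32); print(n,"base",cv2.minAreaRect(w),cv2.boxPoints(cv2.minAreaRect(w)).tolist())
for nm,uv,z in(("pot",(178,182),0),("jar",(167,247),.075),("bowl",(352,245),.04)): print(nm,onz("top",uv,z))
E
```

```text
top (263, 163) [ 12 151  98]
top (230, 185) [ 18 121 168]
top (239, 163) [ 18 125 169]
top (335, 150) [ 12 146  98]
top (260, 194) [ 12  51 126]
top (418, 0) [165  13  40]
top (354, 153) [ 17 123 131]
top (358, 158) [ 16  30 127]
side (350, 224) [ 17 155 145]
side (290, 200) [ 11 147 113]
top peg rows
18
top paddle 320 ((267.0, 164.5), (13.0, 44.0), 90.0) [ 0.6307 -0.049   0.118 ]
side paddle 317 ((283.68292236328125, 196.1463623046875), (42.79161071777344, 12.493901252746582), 38.65980911254883) [ 0.628 -0.055  0.118]
top lid ((0.5962449908256531, -0.00978398323059082), (0.27569594979286194, 0.2326258271932602), 84.46866607666016)
side lid ((0.5959014892578125, -0.013650879263877869), (0.27815115451812744, 0.23359209299087524), 84.19700622558594)
top base ((0.6701279282569885, -0.3126249313354492), (0.1294148713350296, 0.11798452585935593), 3.214067220687866) [[0.6022147536277771, -0.25735339522361755], [0.6088297963142395, -0.3751523196697235], [0.7380411028862, -0.3678964674472809], [0.7314260601997375, -0.2500975430011749]]
side base ((0.6674421429634094, -0.31967005133628845), (0.13724187016487122, 0.11989446729421616), 3.1640005111694336) [[0.5956171154975891, -0.263601690530777], [0.6022345423698425, -0.38331338763237], [0.7392671704292297, -0.3757384121417999], [0.7326497435569763, -0.2560267150402069]]
pot [0.6015 0.2988 0.    ]
jar [0.3543 0.3225 0.075 ]
bowl [ 0.3477 -0.3263  0.04  ]
```

```bash
python3 - <<'E'
from h import *
np.set_printoptions(precision=4,suppress=True)
I={"side":cv2.imread("pics/side0.png"),"top":cv2.imread("pics/top0.png")}
print("ring",onz("top",(239.2,162.5),.114),onz("side",(264.8,179.7),.114))
for n,box in(("top",(225,145,300,185)),("side",(255,175,320,215))):
    m=mask(I[n],(0,100,30),(14,255,130),box)
    w=np.array([onz(n,p[::-1],.118)[:2] for p in np.argwhere(m)]);c=w.mean(0);e=np.linalg.eigh(np.cov(w.T))[1][:,1]
    e*=np.sign(e[1]);s=(w-c)@e;print(n,"c",c,"dir",e,np.degrees(np.arctan2(e[1],e[0])),"extent",s.min(),s.max(),"origin via ends",c+e*(s.max()-.076),c+e*(s.min()+.085))
# handle ends, eye: crops
print("handle L/R",onz("top",(210+213/6.6-.5,130+408/6.6-.5),.15),onz("top",(210+450/6.6-.5,130+428/6.6-.5),.15))
print("handle side",onz("side",(215+152/5.4545-.4,150+222/5.4545-.4),.152),onz("side",(215+280/5.4545-.4,150+342/5.4545-.4),.152))
# peg tip: side crop scale 5.714, origin 320,205; top crop x scale 6.417,y 6.425 origin 315,130 offset 400
print("tip",tri((320+162/5.714-.4,205+113/5.714-.4),(315+(677-400)/6.417-.4,130+209/6.425-.4)))
print("root",tri((320+190/5.714-.4,205+113/5.714-.4),(315+(656-400)/6.417-.4,130+160/6.425-.4)))
print("posttop c",onz("top",(315+(662-400)/6.417-.4,130+136/6.425-.4),.24),onz("side",(320+208/5.714-.4,205+80/5.714-.4),.24))
x=np.array([.998,.056]);O=np.array([.669,-.316])-.045*x
for f in(0,.0325): print([proj(n,np.r_[O-f*x,.215+f]) for n in("side","top")])
E
```

```text
ring [0.6403 0.0655 0.114 ] [0.6391 0.0616 0.114 ]
top c [ 0.6307 -0.049 ] dir [0.0786 0.9969] 85.49173289972462 extent -0.06006912154969928 0.09467905118777258 origin via ends [ 0.6322 -0.0303] [ 0.6326 -0.0241]
side c [ 0.6281 -0.0543] dir [0.0671 0.9977] 86.15455035978256 extent -0.06211208687705586 0.0979342752549233 origin via ends [ 0.6296 -0.0325] [ 0.6296 -0.0315]
handle L/R [0.5292 0.0579 0.15  ] [ 0.5157 -0.0634  0.15  ]
handle side [0.5269 0.055  0.152 ] [ 0.5154 -0.0675  0.152 ]
tip (array([ 0.5967, -0.3197,  0.2456]), np.float64(0.0013723536243544685))
root (array([ 0.6304, -0.318 ,  0.2137]), np.float64(0.0009315260178593185))
posttop c [ 0.6359 -0.316   0.24  ] [ 0.6347 -0.3211  0.24  ]
[array([351.8651, 225.3539]), array([354.7964, 156.3602])]
[array([346.8764, 225.1425]), array([358.3221, 163.2991])]
```

```bash
cat >> h.py <<'E'
from scipy.spatial.transform import Rotation as Ro
def pose():
    s=status.read_state();q=s["orientation"];return s,np.array(s["tool_pos"]),Ro.from_quat([q[1],q[2],q[3],q[0]]).as_matrix()
def plan(target,zyaw=None):
    s,p,R=pose()
    print("t",s["time"],"tcp",p.round(4),"open",round(s["opening"],4),"F",s["wrist_force"].round(1),"j",s["joints"].round(2))
    zy=np.degrees(np.arctan2(R[1,2],R[0,2]));print("x axis",R[:,0].round(3),"z yaw",zy.round(1),"y",R[:,1].round(3))
    d=np.array(target)-p
    print("tool shift mm (no turn)",(R.T@d*1000).round(1))
    if zyaw is not None:
        a=(zyaw-zy+90)%180-90;print("spin about tool x",-a.round(1) if R[2,0]<0 else a.round(1))
        R2=R@Ro.from_rotvec([np.radians(-a),0,0]).as_matrix();print("after spin shift",(R2.T@d*1000).round(1),"zyaw",np.degrees(np.arctan2(R2[1,2],R2[0,2])).round(1))
E
python3 -c "
from h import *
plan([.631,-.029,.2],-4)"
```

```text
t 0.1 tcp [0.1615 0.7064 0.2385] open 0.0856 F [ 0.4 -0.2 -1. ] j [-1.42  0.6  -0.    1.6   0.    0.94 -0.08]
x axis [-0.    -0.001 -1.   ] z yaw 77.1 y [-0.975  0.223 -0.   ]
tool shift mm (no turn) [  39.4 -621.5 -612.2]
spin about tool x 81.1
after spin shift [  39.4 -700.8  519.6] zyaw -4.0
```

Call:
move_arm(
  rows=[
    [0,0,0,8.1,100],
    [0,0,0,8.1,100],
    [0,0,0,8.1,100],
    [0,0,0,8.1,100],
    [0,0,0,8.1,100],
    [0,0,0,8.1,100],
    [0,0,0,8.1,100],
    [0,0,0,8.1,100],
    [0,0,0,8.1,100],
    [0,0,0,8.1,100],
  ],
  grip_force=40,
)

```text
time: 1.1
tool_pos: [0.1615, 0.7065, 0.2388]
orientation: [0.707, 0.026, 0.707, -0.026]
wrist_force: [0.4, 1.3, -1.3]
opening: 0.0851
```

Call:
move_arm(
  rows=[
    [0,-35,26,0,100],
    [0,-35,26,0,100],
    [0,-35,26,0,100],
    [0,-35,26,0,100],
    [0,-35,26,0,100],
    [0,-35,26,0,100],
    [0,-35,26,0,100],
    [0,-35,26,0,100],
    [0,-35,26,0,100],
    [0,-35,26,0,100],
  ],
)

```text
time: 2.1
tool_pos: [0.3979, 0.3384, 0.2392]
orientation: [0.707, 0.024, 0.707, -0.024]
wrist_force: [-0.3, 0.3, 0.4]
opening: 0.0853
```

Call:
move_arm(
  rows=[
    [0,-35,26,0,100],
    [0,-35,26,0,100],
    [0,-35,26,0,100],
    [0,-35,26,0,100],
    [0,-35,26,0,100],
    [0,-35,26,0,100],
    [0,-35,26,0,100],
    [0,-35,26,0,100],
    [0,0,0,0,100],
    [0,0,0,0,100],
  ],
)

```text
time: 3.1
tool_pos: [0.5859, 0.0453, 0.2389]
orientation: [0.706, 0.025, 0.707, -0.025]
wrist_force: [-0.8, 0.7, 0.4]
opening: 0.0854
```

```bash
python3 -c "
from h import *
plan([.631,-.029,.13],-4)
for n in('side','top'):
    im=vision.capture(n)[:,:,::-1]; cv2.imwrite(f'pics/{n}1.png',im)
s=cv2.imread('pics/side1.png');t=cv2.imread('pics/top1.png')
cv2.imwrite('pics/d1.png',np.hstack([cv2.resize(s[110:260,190:340],(400,400)),cv2.resize(t[110:260,190:340],(400,400))]))
"
```

```text
t 3.1 tcp [0.5859 0.0453 0.2389] open 0.0854 F [-0.8  0.7  0.4] j [-0.46  0.46  0.42  1.94 -0.25  0.79  0.02]
x axis [-0.001 -0.    -1.   ] z yaw -4.0 y [ 0.07   0.998 -0.   ]
tool shift mm (no turn) [108.9 -70.9  50.3]
spin about tool x -0.0
after spin shift [108.9 -71.   50.2] zyaw -4.0
```

View pics/d1.png

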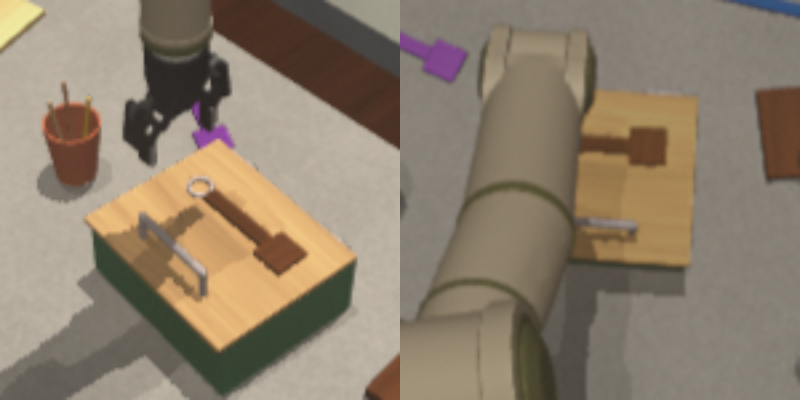

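The arm is above the lid on the ring side and the paddle hasn't been touched (blade at side crop (280,250)). Next I go over the paddle handle and down.

Call:
move_arm(
  rows=[
    [0,-24,17,0,100],
    [0,-24,17,0,100],
    [0,-23,16,0,100],
    [25,0,0,0,100],
    [25,0,0,0,60],
    [25,0,0,0,60],
    [20,0,0,0,60],
    [0,0,0,0,60],
    [0,0,0,0,60],
  ],
)

```text
time: 4.1
tool_pos: [0.6309, -0.0265, 0.1445]
orientation: [0.707, 0.023, 0.707, -0.023]
wrist_force: [0.3, 0.3, -0.3]
opening: 0.0512
```

```bash
python3 -c "
from h import *
plan([.631,-.029,.118],-4)
im=vision.capture('side')[:,:,::-1]; cv2.imwrite('pics/d2.png',cv2.resize(im[130:230,220:340],(720,600),interpolation=2))
"
```

```text
t 4.1 tcp [ 0.6309 -0.0265  0.1445] open 0.0512 F [ 0.3  0.3 -0.3] j [-0.27  0.62  0.35  1.92 -0.33  0.66  0.21]
x axis [-0.001  0.    -1.   ] z yaw -3.8 y [0.066 0.998 0.   ]
tool shift mm (no turn) [26.5 -2.5  0.3]
spin about tool x 0.2
after spin shift [26.5 -2.5  0.3] zyaw -4.0
```

View pics/d2.png

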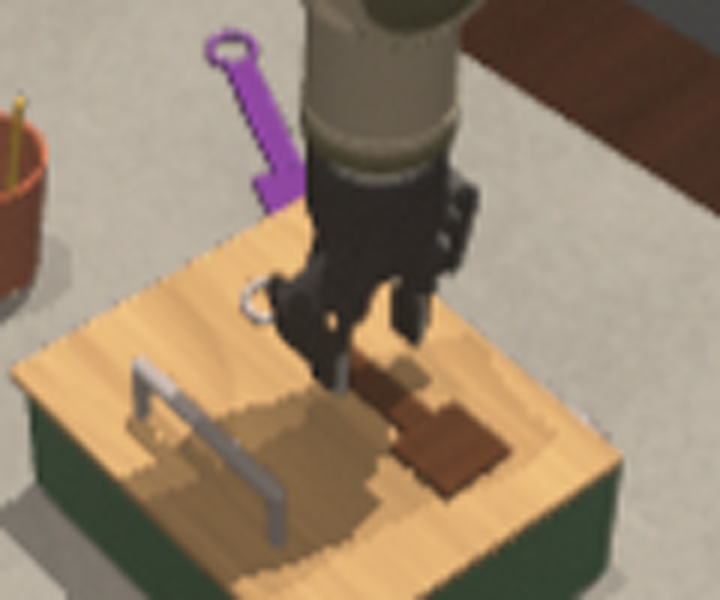

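The fingers straddle the handle (tips at crop (340,390) and (415,335)). Descend and close.

Call:
move_arm(
  rows=[
    [12,-1,0,0,60],
    [8,-1,0,0,60],
    [4,0,0,0,50],
    [0,0,0,0,40],
    [0,0,0,0,30],
    [0,0,0,0,20],
    [0,0,0,0,10],
    [0,0,0,0,10],
    [0,0,0,0,10],
    [0,0,0,0,10],
  ],
)

```text
time: 5.15
tool_pos: [0.6311, -0.0298, 0.1206]
orientation: [0.707, 0.024, 0.706, -0.024]
wrist_force: [0.5, 0.1, 4.4]
opening: 0.0204
```

Call:
move_arm(
  rows=[
    [-3,0,0,0,10],
    [-10,0,0,0,10],
    [-20,0,0,0,10],
    [-25,0,0,0,10],
    [-25,0,0,0,10],
    [-25,0,0,0,10],
    [-25,0,0,0,10],
    [-25,0,0,0,10],
    [0,0,0,0,10],
    [0,0,0,0,10],
  ],
)

```text
time: 6.15
tool_pos: [0.6308, -0.0295, 0.279]
orientation: [0.707, 0.024, 0.706, -0.024]
wrist_force: [0.0, 1.0, -1.0]
opening: 0.0205
```

```bash
python3 -c "
from h import *
plan([.45,-.32,.29],-86.8)
im=vision.capture('side')[:,:,::-1]; cv2.imwrite('pics/side3.png',im);cv2.imwrite('pics/d3.png',cv2.resize(im[100:240,200:360],(686,600),interpolation=2))
im=vision.capture('top')[:,:,::-1]; cv2.imwrite('pics/top3.png',im)
"
```

```text
t 6.15 tcp [ 0.6308 -0.0295  0.279 ] open 0.0205 F [ 0.  1. -1.] j [-0.33  0.47  0.43  1.8  -0.24  0.92  0.14]
x axis [ 0.001  0.    -1.   ] z yaw -3.9 y [0.067 0.998 0.   ]
tool shift mm (no turn) [ -11.3 -302.  -160.8]
spin about tool x 82.9
after spin shift [ -11.3 -196.7  279.9] zyaw -86.8
```

View pics/d3.png

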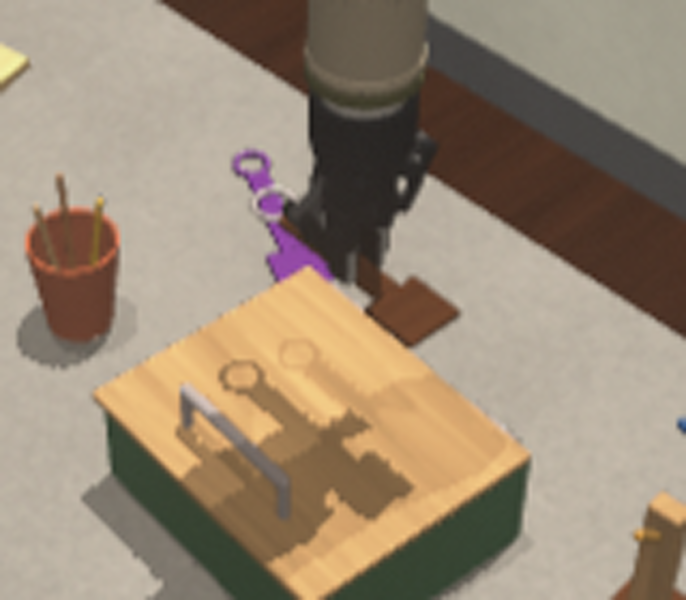

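```bash
python3 -c "
from h import *
for z in(.26,.272,.28): print(proj('side',np.array([.6385,.063,z])))
"
```

```text
[264.31554913 149.35751131]
[264.30911718 146.68393298]
[264.30478782 144.88433989]
```

Call:
move_arm(
  rows=[
    [-10,0,0,8.3,10],
    [-10,0,0,8.3,10],
    [0,0,0,8.3,10],
    [0,0,0,8.3,10],
    [0,0,0,8.3,10],
    [0,0,0,8.3,10],
    [0,0,0,8.3,10],
    [0,0,0,8.3,10],
    [0,0,0,8.3,10],
    [0,0,0,8.3,10],
    [0,0,0,0,10],
  ],
)

```text
time: 7.35
tool_pos: [0.6304, -0.0292, 0.2969]
orientation: [0.513, 0.486, 0.513, -0.488]
wrist_force: [0.1, -0.0, -0.9]
opening: 0.0208
```

```bash
python3 -c "
from h import *
plan([.46,-.327,.30],-86.8)
"
```

```text
t 7.35 tcp [ 0.6304 -0.0292  0.2969] open 0.0208 F [ 0.1 -0.  -0.9] j [-0.59  0.55  0.86  1.79 -0.48  1.02 -1.06]
x axis [-0.002 -0.001 -1.   ] z yaw -87.0 y [ 0.999  0.053 -0.002]
tool shift mm (no turn) [  -2.4 -185.8  288.4]
spin about tool x -0.2
after spin shift [  -2.4 -186.8  287.8] zyaw -86.8
```

Call:
move_arm(
  rows=[
    [0,-16,24,0,10],
    [0,-16,24,0,10],
    [0,-16,24,0,10],
    [0,-16,24,0,10],
    [0,-16,24,0,10],
    [0,-15,24,0,10],
    [0,-15,24,0,10],
    [0,-15,24,0,10],
    [0,-15,24,0,10],
    [0,-15,24,0,10],
    [0,-15,24,0,10],
    [0,-15,24,0,10],
  ],
)

```text
time: 8.55
tool_pos: [0.461, -0.3281, 0.2978]
orientation: [0.514, 0.485, 0.515, -0.485]
wrist_force: [0.2, -0.3, -0.7]
opening: 0.0202
```

Call:
move_arm(
  rows=[
    [0,0,0,0,10],
    [0,0,0,0,10],
  ],
)

```text
time: 8.75
tool_pos: [0.4613, -0.3277, 0.2979]
orientation: [0.514, 0.486, 0.514, -0.486]
wrist_force: [-0.4, 0.9, -0.9]
opening: 0.0204
```

```bash
python3 -c "
from h import *
plan([.481,-.326,.275],-86.8)
for n,b in(('side',(280,180,400,300)),('top',(300,110,400,210))):
    im=vision.capture(n)[:,:,::-1]; cv2.imwrite(f'pics/{n}4.png',im)
    x0,y0,x1,y1=b;cv2.imwrite(f'pics/d4{n}.png',cv2.resize(im[y0:y1,x0:x1],(400,400),interpolation=2))
cv2.imwrite('pics/d4.png',np.hstack([cv2.imread('pics/d4side.png'),cv2.imread('pics/d4top.png')]))
"
```

```text
t 8.75 tcp [ 0.4613 -0.3277  0.2979] open 0.0204 F [-0.4  0.9 -0.9] j [-0.07  0.45  0.86  1.94 -0.41  0.95 -0.53]
x axis [-0.001  0.    -1.   ] z yaw -86.8 y [ 0.998  0.056 -0.001]
tool shift mm (no turn) [22.9 19.8 -0.5]
spin about tool x 0.0
after spin shift [22.9 19.8 -0.5] zyaw -86.8
```

View pics/d4.png

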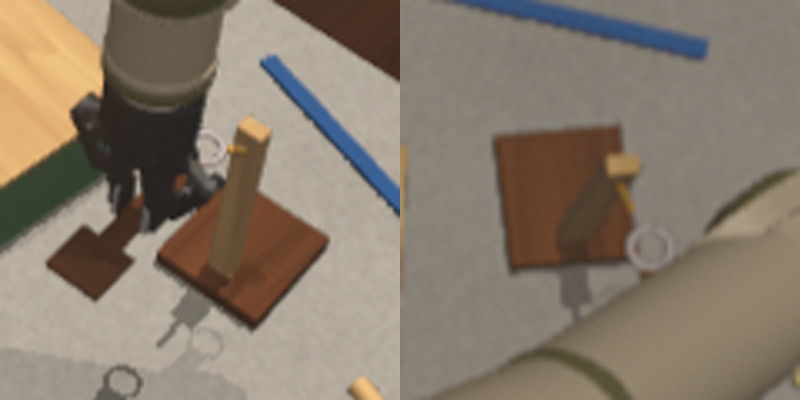

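```bash
python3 -c "
from h import *
s=cv2.imread('pics/side4.png');t=cv2.imread('pics/top4.png')
cv2.imwrite('pics/e4.png',np.hstack([cv2.resize(s[205:245,325:365],(400,400),interpolation=2),cv2.resize(t[145:185,340:380],(400,400),interpolation=2)]))
e,r=tri((342.65,224.35),(362.1,171.1));print(e,r,'expect',np.array([.4613,-.3277,.2979])+[.0918,.0052,-.0066])
"
```

```text
[ 0.55901475 -0.32301919  0.2823384 ] 0.004489421781972793 expect [ 0.5531 -0.3225  0.2913]
```

View pics/e4.png

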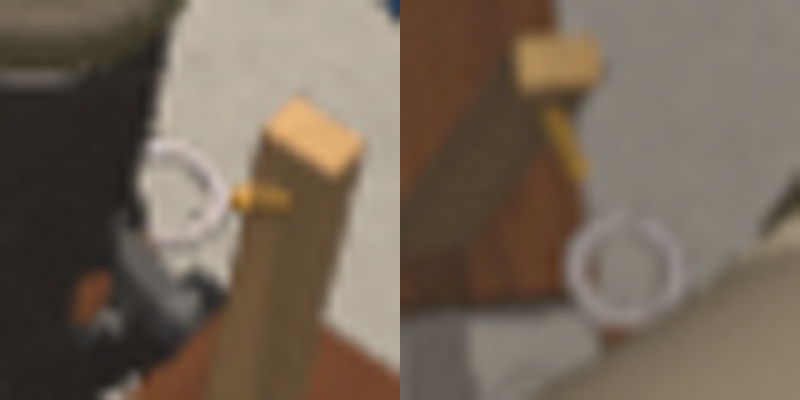

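```bash
python3 -c "
from h import *
print(tri((340.6,223.65),(362.05,171.35)))
print('tip',tri((325+23.5-.45,205+19.8-.45),(340+18.3-.45,145+17.5-.45)))
"
```

```text
(array([ 0.55530872, -0.32030652,  0.28747659]), np.float64(0.0006221887721526105))
tip (array([ 0.59687237, -0.31997173,  0.24574513]), np.float64(0.001308408369058716))
```

Call:
move_arm(
  rows=[
    [6,6,1,0,10],
    [6,6,0,0,10],
    [6,6,0,0,10],
    [6,6,0,0,10],
    [6,6,0,0,10],
    [0,0,0,0,10],
  ],
)

```text
time: 9.45
tool_pos: [0.4926, -0.3261, 0.2671]
orientation: [0.513, 0.486, 0.514, -0.486]
wrist_force: [-0.8, 0.2, -1.1]
opening: 0.0206
```

```bash
python3 -c "
from h import *
plan([.481,-.326,.275],-86.8)
for n in('side','top'):
    im=vision.capture(n)[:,:,::-1]; cv2.imwrite(f'pics/{n}5.png',im)
s=cv2.imread('pics/side5.png');t=cv2.imread('pics/top5.png')
cv2.imwrite('pics/e5.png',np.hstack([cv2.resize(s[205:245,325:365],(400,400),interpolation=2),cv2.resize(t[145:185,340:380],(400,400),interpolation=2)]))
"
```

```text
t 9.45 tcp [ 0.4926 -0.3261  0.2671] open 0.0206 F [-0.8  0.2 -1.1] j [-0.05  0.51  0.81  1.92 -0.47  0.91 -0.52]
x axis [-0.001  0.    -1.   ] z yaw -86.8 y [ 0.998  0.056 -0.001]
tool shift mm (no turn) [ -7.9 -11.6  -0.7]
spin about tool x -0.0
after spin shift [ -7.9 -11.6  -0.7] zyaw -86.8
```

View pics/e5.png

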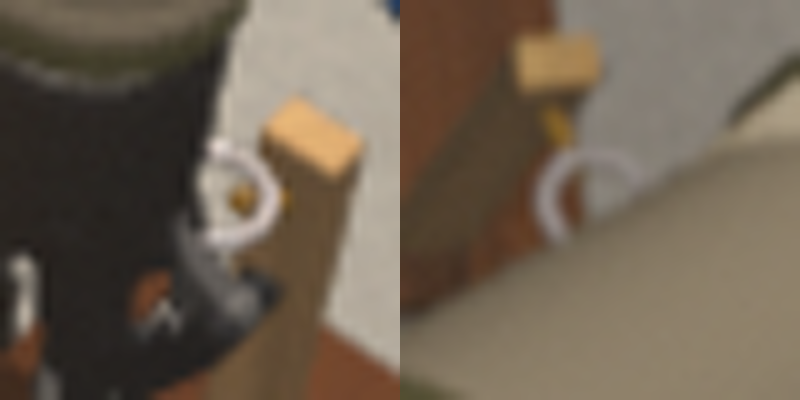

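```bash
python3 -c "
from h import *
print(tri((346.1,223.85),(359.25,165.05)))
"
```

```text
(array([ 0.58351483, -0.32043269,  0.26040652]), np.float64(0.0024636668336992336))
```

Ring sits just above and in front of the tip (side crop: ring right edge 284, tip (240,199); lateral position matches). Continue threading.

Call:
move_arm(
  rows=[
    [5,5,0,0,10],
    [5,4,0,0,10],
    [4,3,0,0,10],
    [4,3,0,0,10],
    [4,2,0,0,10],
    [0,0,0,0,10],
  ],
)

```text
time: 10.15
tool_pos: [0.5089, -0.3255, 0.2456]
orientation: [0.513, 0.486, 0.514, -0.486]
wrist_force: [0.5, -0.8, -1.3]
opening: 0.0207
```

```bash
python3 -c "
from h import *
plan([.481,-.326,.275],-86.8)
for n in('side','top'):
    im=vision.capture(n)[:,:,::-1]; cv2.imwrite(f'pics/{n}6.png',im)
s=cv2.imread('pics/side6.png');t=cv2.imread('pics/top6.png')
cv2.imwrite('pics/e6.png',np.hstack([cv2.resize(s[205:245,325:365],(400,400),interpolation=2),cv2.resize(t[145:185,340:380],(400,400),interpolation=2)]))
"
```

```text
t 10.15 tcp [ 0.5089 -0.3255  0.2456] open 0.0207 F [ 0.5 -0.8 -1.3] j [-0.04  0.55  0.79  1.91 -0.5   0.89 -0.51]
x axis [-0.001  0.    -1.   ] z yaw -86.9 y [ 0.998  0.055 -0.001]
tool shift mm (no turn) [-29.4 -27.9  -1.1]
spin about tool x -0.1
after spin shift [-29.4 -27.9  -1.1] zyaw -86.8
```

View pics/e6.png

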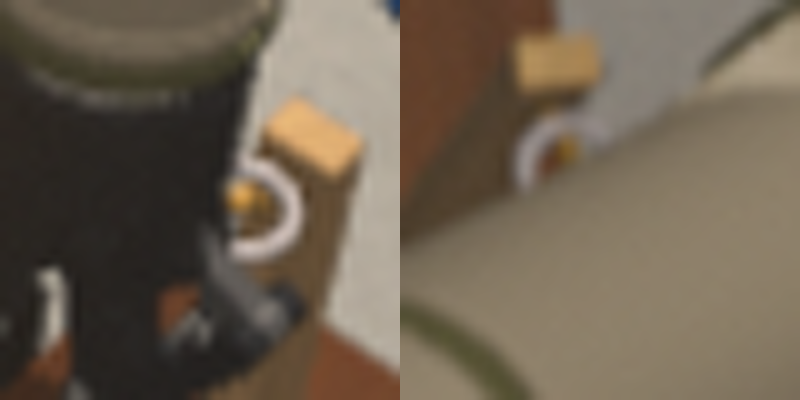

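In both views the peg tip is inside the ring's hole (side crop (240,196), top crop (568,150)) and there is no contact force. Now I lower the grip along an arc so that the paddle turns in the pads.

Call:
move_arm(
  rows=[
    [7,0,0,0,10],
    [7,0,0,0,10],
    [6,-1,0,0,10],
    [6,-1,0,0,10],
    [0,0,0,0,10],
  ],
  grip_force=20,
)

```text
time: 10.75
tool_pos: [0.5091, -0.3253, 0.2199]
orientation: [0.515, 0.486, 0.513, -0.485]
wrist_force: [6.4, 2.2, 2.3]
opening: 0.0204
```

```bash
python3 -c "
from h import *
plan([.481,-.326,.275],-86.8)
for n in('side','top'):
    im=vision.capture(n)[:,:,::-1]; cv2.imwrite(f'pics/{n}7.png',im)
s=cv2.imread('pics/side7.png');t=cv2.imread('pics/top7.png')
cv2.imwrite('pics/e7.png',np.hstack([cv2.resize(s[205:285,300:380],(500,500),interpolation=2),cv2.resize(t[145:185,340:380],(300,500),interpolation=2)]))
"
```

```text
t 10.75 tcp [ 0.5091 -0.3253  0.2199] open 0.0204 F [6.4 2.2 2.3] j [-0.02  0.58  0.76  1.94 -0.54  0.83 -0.48]
x axis [ 0.003 -0.    -1.   ] z yaw -86.8 y [0.998 0.056 0.003]
tool shift mm (no turn) [-55.2 -27.9  -0.9]
spin about tool x 0.0
after spin shift [-55.2 -27.9  -0.9] zyaw -86.8
```

View pics/e7.png

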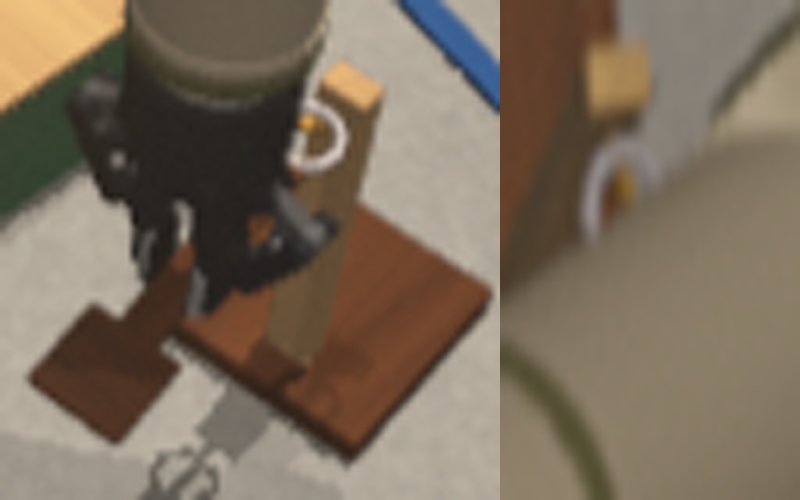

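The ring stays round the peg and the paddle is tilting, under a pull of about 6 N. Continuing the arc.

Call:
move_arm(
  rows=[
    [6,3,0,0,10],
    [6,3,0,0,10],
    [6,3,0,0,10],
    [6,4,0,0,10],
    [0,0,0,0,10],
  ],
)

```text
time: 11.35
tool_pos: [0.5188, -0.325, 0.1948]
orientation: [0.512, 0.486, 0.514, -0.487]
wrist_force: [-1.6, -0.6, 1.1]
opening: 0.0205
```

```bash
python3 -c "
from h import *
plan([.481,-.326,.275],-86.8)
for n in('side','top'):
    im=vision.capture(n)[:,:,::-1]; cv2.imwrite(f'pics/{n}8.png',im)
s=cv2.imread('pics/side8.png');t=cv2.imread('pics/top8.png')
cv2.imwrite('pics/e8.png',np.hstack([cv2.resize(s[205:285,300:380],(500,500),interpolation=2),cv2.resize(t[145:185,340:380],(300,500),interpolation=2)]))
"
```

```text
t 11.35 tcp [ 0.5188 -0.325   0.1948] open 0.0205 F [-1.6 -0.6  1.1] j [-0.    0.62  0.73  1.94 -0.57  0.81 -0.47]
x axis [-0.003  0.001 -1.   ] z yaw -86.9 y [ 0.999  0.054 -0.003]
tool shift mm (no turn) [-80.1 -38.   -1.1]
spin about tool x -0.1
after spin shift [-80.1 -38.   -1.2] zyaw -86.8
```

View pics/e8.png

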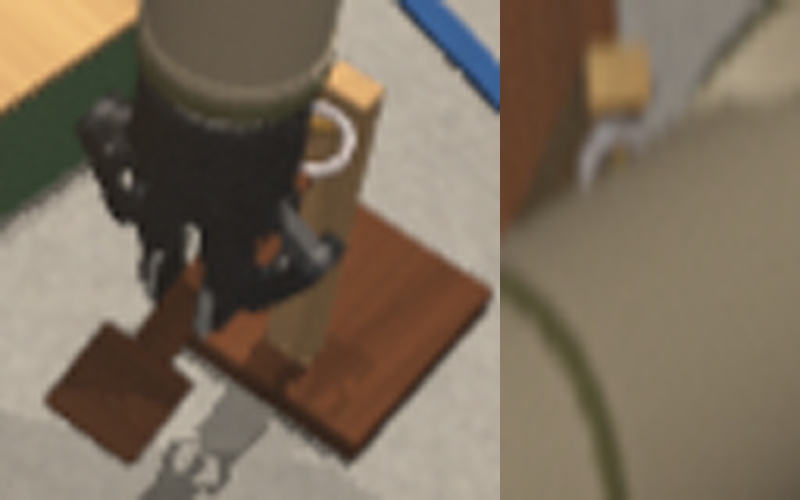

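Call:
move_arm(
  rows=[
    [5,3,0,0,10],
    [5,3,0,0,10],
    [5,3,0,0,10],
    [4,3,0,0,10],
    [0,0,0,0,10],
  ],
)

```text
time: 11.95
tool_pos: [0.5293, -0.3242, 0.176]
orientation: [0.512, 0.486, 0.515, -0.487]
wrist_force: [-6.6, -0.8, -2.3]
opening: 0.0205
```

```bash
python3 -c "
from h import *
plan([.481,-.326,.275],-86.8)
for n in('side','top'):
    im=vision.capture(n)[:,:,::-1]; cv2.imwrite(f'pics/{n}9.png',im)
s=cv2.imread('pics/side9.png');t=cv2.imread('pics/top9.png')
cv2.imwrite('pics/e9.png',np.hstack([cv2.resize(s[205:285,300:380],(500,500),interpolation=2),cv2.resize(t[145:185,340:380],(300,500),interpolation=2)]))
"
```

```text
t 11.95 tcp [ 0.5293 -0.3242  0.176 ] open 0.0205 F [-6.6 -0.8 -2.3] j [ 0.01  0.65  0.71  1.93 -0.59  0.78 -0.47]
x axis [-0.005  0.002 -1.   ] z yaw -86.9 y [ 0.999  0.053 -0.005]
tool shift mm (no turn) [-98.8 -48.7  -0.9]
spin about tool x -0.1
after spin shift [-98.8 -48.7  -1. ] zyaw -86.8
```

View pics/e9.png

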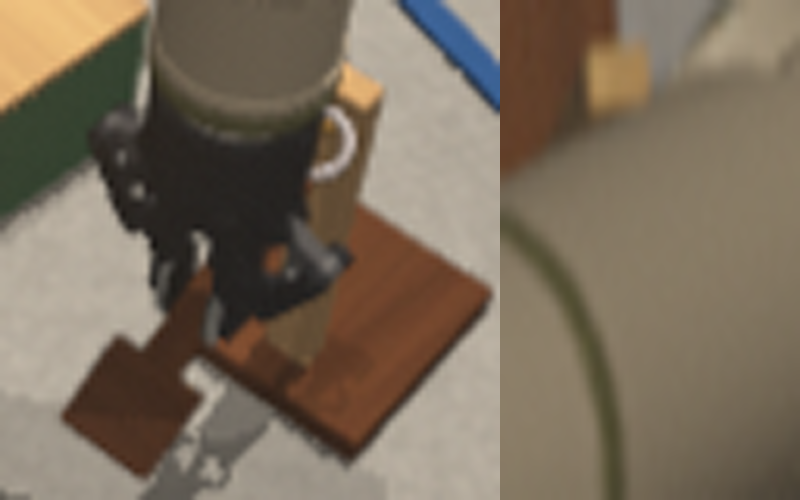

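Call:
move_arm(
  rows=[
    [3,-2,0,0,10],
    [2,0,0,0,10],
    [0,0,0,0,10],
  ],
)

```text
time: 12.35
tool_pos: [0.5305, -0.3245, 0.1724]
orientation: [0.514, 0.486, 0.513, -0.486]
wrist_force: [0.2, 0.4, 3.1]
opening: 0.0206
```

Call:
move_arm(
  rows=[
    [0,0,0,0,30],
    [0,0,0,0,60],
    [0,0,0,0,100],
    [0,0,0,0,100],
    [0,0,0,0,100],
    [0,0,0,0,100],
    [0,0,0,0,100],
    [0,0,0,0,100],
  ],
)

```text
time: 13.15
tool_pos: [0.5298, -0.3246, 0.1723]
orientation: [0.513, 0.486, 0.513, -0.486]
wrist_force: [-0.6, 0.6, 0.0]
opening: 0.0851
```

```bash
python3 -c "
from h import *
plan([.481,-.326,.275],-86.8)
im=vision.capture('side')[:,:,::-1]; cv2.imwrite('pics/side10.png',im)
cv2.imwrite('pics/e10.png',cv2.resize(im[205:305,290:390],(600,600),interpolation=2))
"
```

```text
t 13.15 tcp [ 0.5298 -0.3246  0.1723] open 0.0851 F [-0.6  0.6  0. ] j [ 0.01  0.65  0.7   1.93 -0.6   0.77 -0.46]
x axis [ 0. -0. -1.] z yaw -86.9 y [0.999 0.054 0.   ]
tool shift mm (no turn) [-102.7  -48.8   -1.3]
spin about tool x -0.1
after spin shift [-102.7  -48.8   -1.4] zyaw -86.8
```

View pics/e10.png

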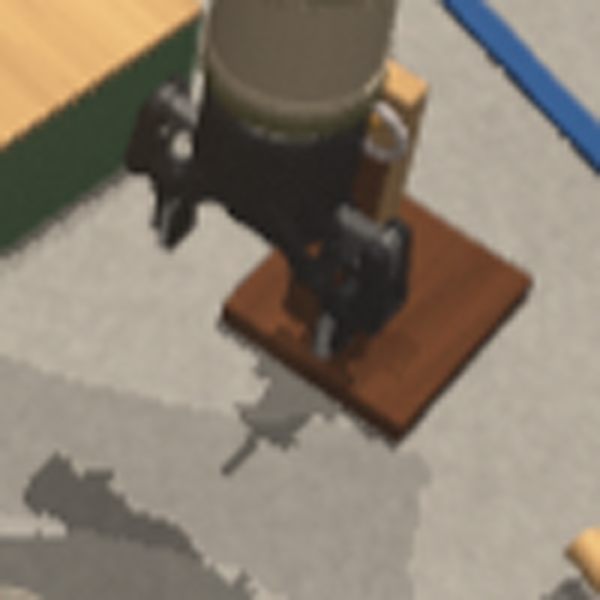

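The paddle now hangs with its ring on the peg (crop (385,130)). I back straight out towards the robot, then up.

Call:
move_arm(
  rows=[
    [0,-10,0,0,100],
    [0,-15,0,0,100],
    [0,-20,0,0,100],
    [0,-20,0,0,100],
    [-10,-10,0,0,100],
    [-30,0,0,0,100],
    [-40,0,0,0,100],
    [-40,0,0,0,100],
    [-20,0,0,0,100],
    [0,0,0,0,100],
  ],
)

```text
time: 14.2
tool_pos: [0.4551, -0.33, 0.3158]
orientation: [0.515, 0.487, 0.511, -0.486]
wrist_force: [-0.2, -0.2, -1.0]
opening: 0.085
```

```bash
python3 -c "
from h import *
plan([.521,-.005,.25],174.4)
for n in('side','top'):
    im=vision.capture(n)[:,:,::-1]; cv2.imwrite(f'pics/{n}11.png',im)
s=cv2.imread('pics/side11.png');t=cv2.imread('pics/top11.png')
cv2.imwrite('pics/e11.png',np.hstack([cv2.resize(s[205:305,290:390],(400,400),interpolation=2),cv2.resize(t[120:200,310:390],(400,400),interpolation=2)]))
"
```

```text
t 14.2 tcp [ 0.4551 -0.33    0.3158] open 0.085 F [-0.2 -0.2 -1. ] j [-0.08  0.42  0.88  1.93 -0.39  0.97 -0.54]
x axis [ 0.005 -0.002 -1.   ] z yaw -86.9 y [0.999 0.054 0.005]
tool shift mm (no turn) [  65.4   83.  -321.1]
spin about tool x -81.3
after spin shift [ 65.4 329.9  33.5] zyaw -5.6
```

View pics/e11.png

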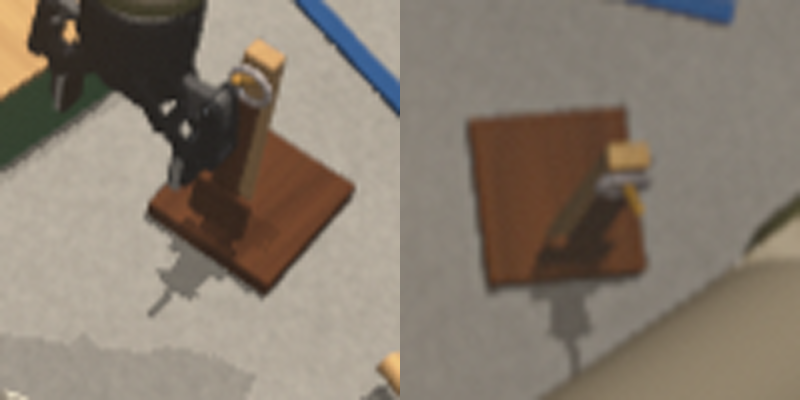

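The paddle hangs flat against the post at the peg's root, with the peg tip protruding from the ring (top crop (635,200)). Next comes the lid handle.

Call:
move_arm(
  rows=[
    [0,0,0,-8.1,100],
    [0,0,0,-8.1,100],
    [0,0,0,-8.1,100],
    [0,0,0,-8.1,100],
    [0,0,0,-8.1,100],
    [0,0,0,-8.1,100],
    [0,0,0,-8.1,100],
    [0,0,0,-8.1,100],
    [0,0,0,-8.2,100],
    [0,0,0,-8.3,100],
  ],
)

```text
time: 15.3
tool_pos: [0.4541, -0.3283, 0.311]
orientation: [0.706, 0.033, 0.707, -0.032]
wrist_force: [-0.1, 0.5, 1.4]
opening: 0.0853
```

Call:
move_arm(
  rows=[
    [0,30,3,0,100],
    [0,30,3,0,100],
    [0,30,3,0,100],
    [0,30,3,0,100],
    [0,30,3,0,100],
    [0,30,3,0,100],
    [0,30,3,0,100],
    [0,30,3,0,100],
    [0,30,3,0,100],
    [0,30,3,0,100],
    [0,30,3,0,100],
    [0,0,0,0,100],
  ],
)

```text
time: 16.5
tool_pos: [0.5197, 0.0008, 0.3108]
orientation: [0.706, 0.033, 0.707, -0.032]
wrist_force: [-0.2, 0.9, -0.6]
opening: 0.0857
```

```bash
python3 -c "
from h import *
plan([.5215,-.0045,.19],-5.6)
"
```

```text
t 16.5 tcp [0.5197 0.0008 0.3108] open 0.0857 F [-0.2  0.9 -0.6] j [-0.41  0.28  0.38  2.   -0.13  0.89 -0.04]
x axis [-0.002  0.001 -1.   ] z yaw -5.2 y [0.091 0.996 0.001]
tool shift mm (no turn) [120.8  -5.2   2.5]
spin about tool x 0.4
after spin shift [120.8  -5.2   2.6] zyaw -5.6
```

Call:
move_arm(
  rows=[
    [20,-5,2,0.4,100],
    [25,0,0,0,100],
    [25,0,0,0,100],
    [25,0,0,0,100],
    [20,0,0,0,100],
    [5,0,0,0,100],
    [0,0,0,0,80],
    [0,0,0,0,80],
  ],
  grip_force=60,
)

```text
time: 17.3
tool_pos: [0.5215, -0.0091, 0.1928]
orientation: [0.706, 0.037, 0.706, -0.037]
wrist_force: [0.8, -0.0, -0.1]
opening: 0.0684
```

```bash
python3 -c "
from h import *
plan([.5215,-.0045,.142],-5.6)
im=vision.capture('side')[:,:,::-1]; cv2.imwrite('pics/side12.png',im)
cv2.imwrite('pics/e12.png',cv2.resize(im[140:260,210:330],(600,600),interpolation=2))
"
```

```text
t 17.3 tcp [ 0.5215 -0.0091  0.1928] open 0.0684 F [ 0.8 -0.  -0.1] j [-0.33  0.44  0.32  2.12 -0.24  0.61  0.06]
x axis [ 0. -0. -1.] z yaw -6.0 y [ 0.105  0.995 -0.   ]
tool shift mm (no turn) [50.8  4.5 -0.5]
spin about tool x -0.4
after spin shift [50.8  4.5 -0.4] zyaw -5.6
```

View pics/e12.png

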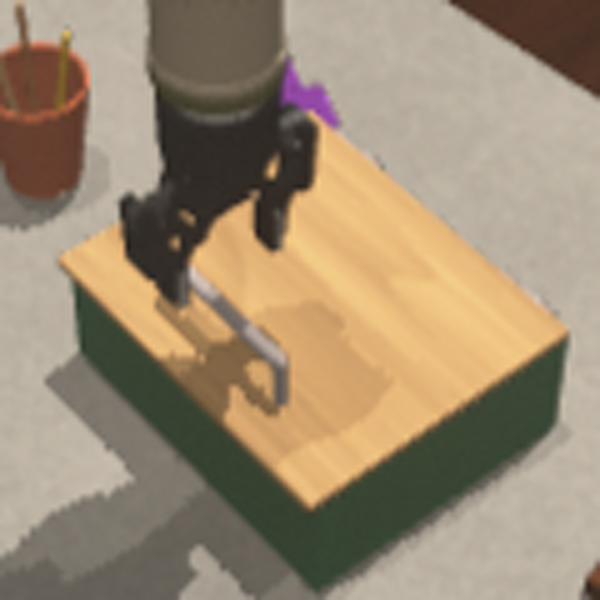

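The handle lies between the open fingers (tips at crop (175,300) and (272,245)). Descend 50 mm and close.

Call:
move_arm(
  rows=[
    [20,2,0,0,80],
    [20,2,0,0,80],
    [10,0,0,0,80],
    [0,0,0,0,60],
    [0,0,0,0,40],
    [0,0,0,0,20],
    [0,0,0,0,0],
    [0,0,0,0,0],
    [0,0,0,0,0],
    [0,0,0,0,0],
  ],
)

```text
time: 18.35
tool_pos: [0.5247, -0.005, 0.1435]
orientation: [0.708, 0.037, 0.704, -0.037]
wrist_force: [6.3, -0.9, -0.3]
opening: 0.0097
```

```bash
python3 -c "
from h import *
plan([.5215,-.0045,.142],-5.6)
im=vision.capture('side')[:,:,::-1]; cv2.imwrite('pics/side13.png',im)
cv2.imwrite('pics/e13.png',cv2.resize(im[140:260,210:330],(600,600),interpolation=2))
"
```

```text
t 18.35 tcp [ 0.5247 -0.005   0.1435] open 0.0097 F [ 6.3 -0.9 -0.3] j [-0.29  0.51  0.28  2.16 -0.28  0.49  0.09]
x axis [ 0.006 -0.    -1.   ] z yaw -6.0 y [0.104 0.995 0.   ]
tool shift mm (no turn) [ 1.5  0.1 -3.2]
spin about tool x -0.4
after spin shift [ 1.5  0.2 -3.2] zyaw -5.6
```

View pics/e13.png

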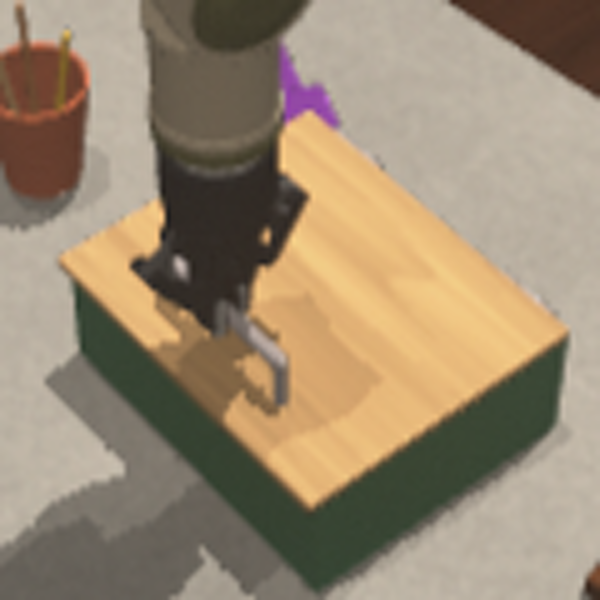

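The bar is gripped at mid-length (opening 9.7 mm, measured 12 mm nominal). The paddle hangs and the lid is closed. Now I lift the handle along its arc about the hinge.

Call:
move_arm(
  rows=[
    [0,0,4,0,0],
    [-8,0,2.5,0,0],
    [-8,0,2.5,0,0],
    [-8,0,3,0,0],
    [-8,0,3.5,0,0],
    [-8,0,4,0,0],
    [-7.5,0,4,0,0],
    [0,0,0,0,0],
  ],
)

```text
time: 19.2
tool_pos: [0.5432, -0.0068, 0.1906]
orientation: [0.705, 0.037, 0.708, -0.037]
wrist_force: [-9.2, 1.6, -0.2]
opening: 0.0097
```

```bash
cat >> h.py <<'E'
def lid():
    s,p,R=pose();x=np.array([np.cos(np.radians(-5.6)),np.sin(np.radians(-5.6))])
    # hinge from closed grasp
    h=np.array([.5255,-.005])+.19*x
    hz=-(p[:2]-h)@x; v=p[2]+.0075-.1
    print("lid deg",np.degrees(np.arctan2(v,hz))-14.74,"r",np.hypot(v,hz))
E
python3 -c "
from h import *
plan([.5215,-.0045,.142],-5.6);lid()"
```

```text
t 19.2 tcp [ 0.5432 -0.0068  0.1906] open 0.0097 F [-9.2  1.6 -0.2] j [-0.32  0.47  0.32  2.08 -0.24  0.64  0.06]
x axis [-0.004  0.001 -1.   ] z yaw -6.0 y [0.104 0.995 0.   ]
tool shift mm (no turn) [ 48.7   0.  -21.6]
spin about tool x -0.4
after spin shift [ 48.7   0.2 -21.6] zyaw -5.6
lid deg 14.923505570370123 r 0.19823550685500402
```

Call:
move_arm(
  rows=[
    [-7,0,2,0,0],
    [-7,0,3,0,0],
    [-7,0,5,0,0],
    [-7,0,5,0,0],
    [-6.5,0,6,0,0],
    [-6,0,6,0,0],
    [0,0,0,0,0],
  ],
)

```text
time: 19.9
tool_pos: [0.5718, -0.0096, 0.2312]
orientation: [0.706, 0.037, 0.707, -0.037]
wrist_force: [-4.7, 2.5, -0.2]
opening: 0.0098
```

```bash
python3 -c "
from h import *
plan([.5215,-.0045,.142],-5.6);lid()"
```

```text
t 19.9 tcp [ 0.5718 -0.0096  0.2312] open 0.0098 F [-4.7  2.5 -0.2] j [-0.33  0.44  0.35  1.98 -0.22  0.76  0.04]
x axis [-0.001  0.001 -1.   ] z yaw -6.0 y [0.104 0.995 0.001]
tool shift mm (no turn) [ 89.3  -0.2 -50.4]
spin about tool x -0.4
after spin shift [ 89.3   0.1 -50.4] zyaw -5.6
lid deg 29.281054733973384 r 0.19957645728806597
```

Call:
move_arm(
  rows=[
    [-6,0,6,0,0],
    [-6,0,6,0,0],
    [-5.5,0,6.5,0,0],
    [-5,0,6.5,0,0],
    [-4.5,0,7,0,0],
    [-4.5,0,7,0,0],
    [0,0,0,0,0],
    [0,0,0,0,0],
  ],
)

```text
time: 20.7
tool_pos: [0.6087, -0.0132, 0.263]
orientation: [0.705, 0.037, 0.708, -0.036]
wrist_force: [-11.6, 4.9, 11.8]
opening: 0.0095
```

```bash
python3 -c "
from h import *
plan([.5215,-.0045,.142],-5.6);lid()
for n in('side','top'):
    im=vision.capture(n)[:,:,::-1]; cv2.imwrite(f'pics/{n}14.png',im)
s=cv2.imread('pics/side14.png');t=cv2.imread('pics/top14.png')
cv2.imwrite('pics/e14.png',np.hstack([cv2.resize(s[120:290,200:390],(447,400),interpolation=2),cv2.resize(t[120:270,200:370],(353,400),interpolation=2)]))
"
```

```text
t 20.7 tcp [ 0.6087 -0.0132  0.263 ] open 0.0095 F [-11.6   4.9  11.8] j [-0.32  0.45  0.36  1.86 -0.21  0.87  0.04]
x axis [-0.004  0.002 -1.   ] z yaw -6.0 y [0.104 0.995 0.002]
tool shift mm (no turn) [121.4  -0.6 -87.1]
spin about tool x -0.4
after spin shift [121.4  -0.  -87.1] zyaw -5.6
lid deg 43.290879177048815 r 0.20094376256533764
```

View pics/e14.png

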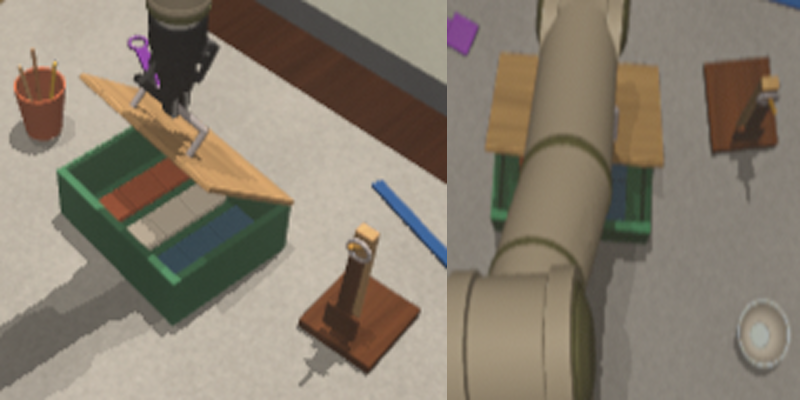

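```bash
python3 -c "
from h import *
y=np.radians(-5.6);x=np.array([np.cos(y),np.sin(y),0]);yy=np.array([-np.sin(y),np.cos(y),0])
c=np.array([.596,-.0117,0])
H=c+.115*x+[0,0,.1]
for a in(0,38,42,45,48,52):
    a=np.radians(a);u=-x*np.cos(a)+np.array([0,0,np.sin(a)]);n=x*np.sin(a)+np.array([0,0,np.cos(a)])
    for sg in(1,-1):
        print(round(np.degrees(a)),sg,[proj(k,H+sg*.137*yy+u*.23+n*o).round(1) for k in('side','top') for o in(0,.01)])
s=cv2.imread('pics/side14.png');t=cv2.imread('pics/top14.png')
cv2.imwrite('pics/f14.png',np.hstack([cv2.resize(s[140:210,220:300],(400,350),interpolation=2),cv2.resize(t[130:200,210:290],(400,350),interpolation=2)]))
"
```

```text
0 1 [array([220.5, 192.8]), array([220.3, 190.9]), array([219.9, 204.4]), array([219.7, 203.9])]
0 -1 [array([270.8, 242.8]), array([270.9, 240.9]), array([298.6, 210. ]), array([298.9, 209.6])]
38 1 [array([229.4, 157.5]), array([230.8, 154.9]), array([218.1, 181.9]), array([218.1, 179.4])]
38 -1 [array([283.7, 206.8]), array([285.4, 204.1]), array([303.7, 187.9]), array([304.1, 185.5])]
42 1 [array([231.7, 153.4]), array([233.2, 150.9]), array([218.1, 177.8]), array([218.2, 175.3])]
42 -1 [array([286.5, 202.5]), array([288.3, 199.8]), array([304.3, 183.9]), array([304.6, 181.3])]
45 1 [array([233.6, 150.3]), array([235.2, 147.8]), array([218.2, 174.7]), array([218.2, 172. ])]
45 -1 [array([288.7, 199.2]), array([290.5, 196.5]), array([304.7, 180.8]), array([305.1, 178.1])]
48 1 [array([235.6, 147.3]), array([237.3, 144.9]), array([218.2, 171.4]), array([218.3, 168.6])]
48 -1 [array([291., 196.]), array([293. , 193.3]), array([305.1, 177.5]), array([305.5, 174.7])]
52 1 [array([238.4, 143.4]), array([240.3, 141. ]), array([218.3, 166.8]), array([218.4, 163.8])]
52 -1 [array([294.2, 191.7]), array([296.3, 189.1]), array([305.7, 172.9]), array([306., 170.])]
```

View pics/f14.png

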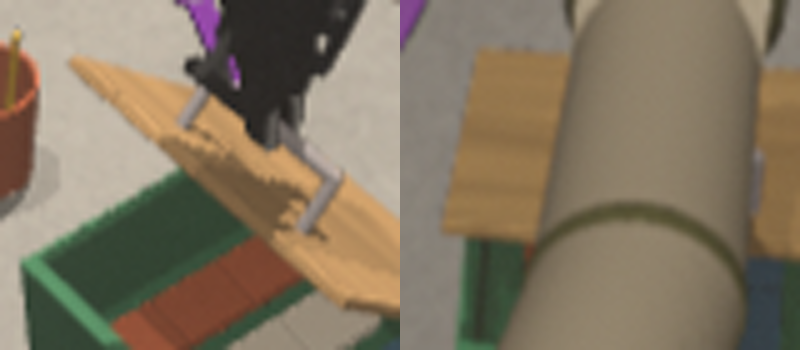

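The lid stands at about 43° from both views (front-left corner at side (233.9,151.3), top (218.6,176.5)). I nudge it slightly up and relax the radial push.

Call:
move_arm(
  rows=[
    [-2,0,1,0,0],
    [-2,0,2,0,0],
    [-2,0,1,0,0],
    [0,0,0,0,0],
    [0,0,0,0,0],
    [0,0,0,0,0],
    [0,0,0,0,0],
  ],
)

```text
time: 21.5
tool_pos: [0.6149, -0.0139, 0.2674]
orientation: [0.706, 0.037, 0.706, -0.037]
wrist_force: [1.4, 6.0, -10.5]
opening: 0.0096
```

```bash
python3 -c "
from h import *
plan([.5215,-.0045,.142],-5.6);lid()
for n in('side','top'):
    im=vision.capture(n)[:,:,::-1]; cv2.imwrite(f'pics/{n}15.png',im)
s=cv2.imread('pics/side15.png');t=cv2.imread('pics/top15.png')
cv2.imwrite('pics/f15.png',np.hstack([cv2.resize(s[140:210,220:300],(400,350),interpolation=2),cv2.resize(t[130:200,210:290],(400,350),interpolation=2)]))
cv2.imwrite('pics/g15.png',np.hstack([cv2.resize(s[205:285,310:390],(400,400),interpolation=2),cv2.resize(t[120:270,150:370],(400,273),interpolation=2)[:400] if 0 else cv2.resize(t[110:270,150:370],(400,400),interpolation=2)]))
"
```

```text
t 21.5 tcp [ 0.6149 -0.0139  0.2674] open 0.0096 F [  1.4   6.  -10.5] j [-0.32  0.45  0.36  1.85 -0.2   0.88  0.04]
x axis [-0.  0. -1.] z yaw -6.0 y [0.104 0.995 0.   ]
tool shift mm (no turn) [125.4  -0.4 -93.9]
spin about tool x -0.4
after spin shift [ 1.254e+02  1.000e-01 -9.390e+01] zyaw -5.6
lid deg 45.472711565825904 r 0.20155640561983254
```

View pics/f15.png

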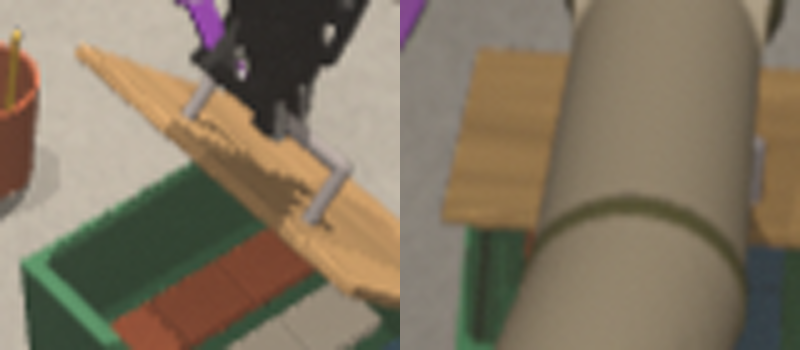

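View pics/g15.png

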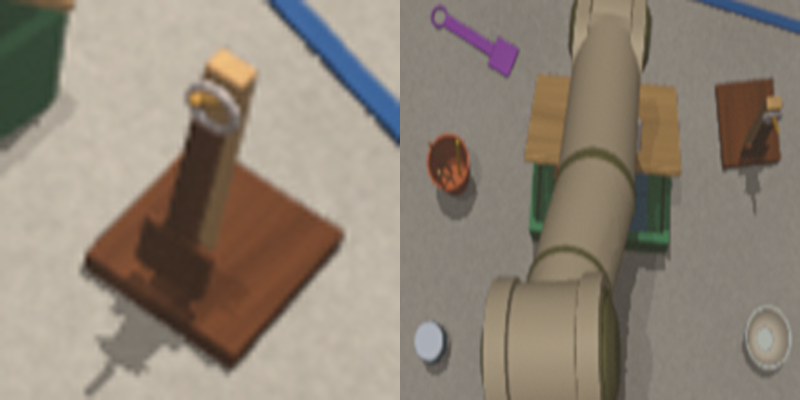

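Call:
move_arm(
  rows=[
    [0,0,0,0,0],
    [0,0,0,0,0],
    [0,0,0,0,0],
    [0,0,0,0,0],
    [0,0,0,0,0],
    [0,0,0,0,0],
    [0,0,0,0,0],
    [0,0,0,0,0],
  ],
)

```text
time: 22.4
tool_pos: [0.6149, -0.0138, 0.2674]
orientation: [0.706, 0.037, 0.706, -0.037]
wrist_force: [3.5, 4.4, -9.2]
opening: 0.0096
```

```bash
python3 -c "
from h import *
lid();s=status.read_state();print(s['tool_pos'],s['wrist_force'],s['joint_velocities'].round(4))
a=cv2.imread('pics/side15.png');b=vision.capture('side')[:,:,::-1]
d=np.abs(a.astype(int)-b).max(2);print('lid diff',(d[140:215,215:330]>40).sum(),'stand diff',(d[210:285,325:385]>40).sum())
from bench import bot
bot.close_job()"
```

```text
lid deg 45.47425858270069 r 0.20156378885046047
[ 0.61493686 -0.01382902  0.26743502] [ 3.506531    4.4167334  -9.17485464] [-0.0015 -0.0005 -0.      0.0009  0.001  -0.0004  0.0018]
lid diff 0 stand diff 0
the job is handed in; nothing more can be done
```

The paddle hangs by its ring on the brass peg. I threaded the ring over the peg tip, tilted the paddle down along an arc and let go. Only after that did I raise the lid by its handle to about 45° and hand the job in while still holding it, at about 22 s of the 67 s allowed.

- **Lid angle:** the arm's pose puts it at 45.5°, and the two camera views at about 44–45.5°, all inside the 6° tolerance. The handle radius came out at 201.6 mm against 196.5 mm nominal, so my hinge estimate is about 4–5 mm off. That shifts the angle by very little.
- **Stillness:** side pictures about a second apart showed no change at the lid or the stand. The tool stayed put while holding about 11 N.
- **Paddle:** it hangs ring end up at the peg's root, and nothing touches it.
- **Bystanders:** the pot, jar and bowl look unmoved in the last top picture, and the arm came nowhere near them. I did not re-measure their positions.

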